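Pass a sleeve through the height gauge to the counter

TASK

Check and book in the plain sleeve (the open steel tube of middling height in the receiving tray, not the long tube, the wide collar or the stepped plug): stand it on the open loading end of the steel gauge track and slide it standing, without lifting it out of the track, under the bridge to the corner, then sideways along the second leg until it has pushed the sprung counter plunger fully in. Let go and leave it standing in the track at the plunger, and do not disturb the other things on the bench.

Things in the scene. Friction and masses are not known exactly. Their poses are not given: they have to be found in the camera images.
- sleeve: The plain sleeve to be checked: an open steel tube, outside diameter 48 mm, bore 34 mm, height 56 mm, about 0.4 kg, standing in the tray. Origin at the centre of its underside, z along its axis, up.
- gauge: Fixed oiled steel gauge: L-shaped track on a base plate 6 mm thick (top at z = 6 mm). Origin on the table below the track's corner, where the legs' centre lines meet. Leg 1 runs along +x from the loading end to the corner, leg 2 from the corner along -y to the counter. Lanes 54 mm wide between rails 8 mm thick, tops at z = 20 mm; like walls close the corner at x = 27 and y = 27 mm (inner faces).
- loading_end (a point): Point on the base plate's top on leg 1's centre line, at x = -140 mm, y = 0 in the gauge frame, axes as the gauge's. Bare plate from x = -180 to -150 mm, flared lead-in rails (inner gap about 75 narrowing to 54 mm) from -150 to -120 mm, then straight rails to the corner.
- bridge (a point): Centre of the bridge's underside, at x = -42 mm, y = 0, z = 70 mm in the gauge frame: a fixed flat plate across leg 1, 28 mm deep in x (-56 to -28 mm), 104 mm wide in y, 6 mm thick (top at z = 76 mm), on two posts 20 mm deep and 10 mm wide at y = +-46 mm. Open above before and beyond it.
- counter (a point): Top centre of the grey counter box at the end of leg 2, 70 mm wide in x, 66 mm in y; at x = 0, y = -157 mm, z = 58 mm in the gauge frame; its face is at y = -124 mm.
- plunger_face (a point): Centre of the face of the sprung plunger, a steel button of 20 mm diameter that stands out of the counter box towards the corner, 34 mm above the table. At rest at y = -100 mm in the gauge frame; it moves to -y as it is pushed.
- plunger (a joint): Travel of the counter plunger in m: 0 out, 0.014 fully in (about 6 N at the end); it springs back slowly.
- tray: Fixed grey receiving tray, 250 x 250 mm, floor 5 mm thick, rim 18 mm high, with four standing spares. Origin at the centre of its underside.
- long_tube: Bystander in the tray: a standing steel tube, diameter 38 mm, height 90 mm. Origin at the centre of its underside.
- wide_collar: Bystander in the tray: a low steel ring, diameter 64 mm, height 30 mm. Origin at the centre of its underside.
- end_plug: Bystander in the tray: a solid stepped steel plug, diameter 48 mm up to 22 mm high, then 30 mm up to 56 mm. Origin at the centre of its underside.
- wrench: Bystander: a steel wrench lying on the bench beside the tray. Origin at its underside.
- grease_jar: Bystander: a jar, diameter 68 mm, height 75 mm. Origin at the centre of its underside.
- carton: Bystander: a white carton, 110 x 90 x 80 mm. Origin at the centre of its underside.
Things that resemble listed ones, but are neither listed nor needed, are in the scene too. Leave any orange or red look-alike of the sleeve alone.

How it is judged:
On the way, in this order (a step that is already met when the one before it is completed fails the run):
1. the sleeve stands on the gauge plate at the loading end of leg 1, before the bridge (x of sleeve in the frame of gauge between -0.18 and -0.07 m and y of sleeve in the frame of gauge between -0.02 and 0.02 m and z of sleeve in the frame of gauge below 0.012 m and angle between sleeve's own z axis and vertical below 0.1 rad), for 0.1 s.
2. the sleeve stands in the track under the bridge (x of sleeve in the frame of gauge between -0.055 and -0.025 m and y of sleeve in the frame of gauge between -0.008 and 0.008 m and z of sleeve in the frame of gauge below 0.012 m), for 0.05 s.
3. the sleeve has reached the corner beyond the bridge, in the track (x of sleeve in the frame of gauge between -0.007 and 0.01 m and y of sleeve in the frame of gauge between -0.05 and 0.01 m and z of sleeve in the frame of gauge below 0.012 m), for 0.05 s.
4. the sleeve, standing in leg 2, holds the counter plunger fully in (value of joint plunger above 0.012 m and y of sleeve in the frame of gauge below -0.08 m and z of sleeve in the frame of gauge below 0.012 m), for 0.1 s.
At the end, for the whole second after the job is handed in: The sleeve stands upright (within 0.1 rad) and at rest on the track floor in leg 2 (underside within 6 mm of the base plate's top, within 8 mm of the leg's centre line), its axis more than 55 mm past the corner towards the counter (the plunger may have pushed it back a little), and released (x of sleeve in the frame of gauge between -0.008 and 0.008 m and y of sleeve in the frame of gauge below -0.055 m and z of sleeve in the frame of gauge below 0.012 m and angle between sleeve's own z axis and vertical below 0.1 rad and linear speed of sleeve below 0.01 m/s); the robot touches nothing.
It fails at once if the sleeve is lifted more than 14 mm off the track floor past the bridge (x of sleeve in the frame of gauge between -0.06 and 0.05 m and y of sleeve in the frame of gauge between -0.12 and 0.06 m and z of sleeve in the frame of gauge between 0.02 and 0.06 m).
It fails at once if the sleeve is tipped over (more than 0.6 rad) (angle between sleeve's own z axis and vertical above 0.6 rad).
It fails at once if another thing on the bench is moved more than 30 mm (distance of any of long_tube, wide_collar, end_plug, wrench, grease_jar, carton from where it was at the start of the episode above 0.03 m).
It also fails if it takes over 67 s, if anything falls off the work surface, if the arm or the gripper's body presses on something with over 40 N, if the wrist force passes 120 N, or if a joint passes its speed limit or range.

ROBOT

A 6-joint arm with a two-finger parallel gripper is mounted at the origin on the work surface. World frame = base frame: x ahead of the robot, y to its left, z up, the work surface at z = 0. Lengths are in m, angles in rad, forces in N, time in s.
With the tool pointing down it reaches from about 0.325 to 0.85 m from the base axis. Payload 15.5 kg.
Tool frame: the origin (TCP) lies on the centre line of the jaws, within the pads' length; the fingertips stand 8 mm ahead of it and the grasp point (between the pads) lies 11 mm behind it; z points along the fingers, y is the line along which they close (so a half turn about z gives the same grasp; the last joint's range is limited). The gripper opens to 91 mm and grips with 3 to 60 N. Pads are 32 mm wide; open, the fingers measure 118 mm over their backs; the gripper's body (76 mm by 178 mm) begins 60 mm behind the grasp point.
Start: joints at [1.097, 0.494, 1.345, -0, 1.302, -0.096], TCP at [0.231, 0.581, 0.222] pointing down, gripper open.
Joint ranges: [-2.91, 2.91], [-0.82, 2.16], [0.22, 2.67], [-1.22, 4.37], [0.12, 2.79], [-3.08, 3.08]. Speed limits (rad/s): [1.89, 1.89, 2.57, 3.01, 3.01, 3.01].

INTERFACE

Orientations are given as a rotation vector (axis times angle).
In Python, from rig import monitor, vision, job gives the robot as it stands.
- The arm moves only by the tool move_arm, never from a script. Its argument "targets" is a list of rows, each a list of 5 numbers: the shift along the tool's x, y, z scaled (see below), then the turn about the tool's z scaled (see below), then the closure, from 0 (fully open) to 1 (shut). A call has 1 to 10 rows; each row shifts and turns the commanded pose from where the row before left it, along the tool's axes as they then stand; what a row does not reach is not made up. The controller multiplies each number of a shift by 20 mm and each number of a turn by 90 degrees. A row lasts 1/12 s, in which the tool goes at most 41.7 mm and 7.16 degrees, less where a joint would pass 70% of its speed; a pose out of reach is approached as far as the arm can. A call with a number of a shift or a turn outside -1 to 1 is refused whole. A call with a gripper value outside its range is refused whole. The fingers move at their own pace and stop on an object; the grip force is fixed at half the most. Time passes only in rows, so rows that do not move let the fingers close. It gives the time, the measured TCP pose, the force, the opening and the grip force at its end, in the units of the state.
- monitor.state(): the state, without advancing time (a new reading comes with each control period).
- vision.get_image(name): name is "scene" or "top" or "wrist"; returns a dict with "image" (480x640x3 uint8, blue, green, red), "fovy" (degrees; the focal length in pixels is half the picture's height over the tangent of half this angle, whatever the lens; pixels are square), "cx", "cy" (the principal point, pixels), "dist" ([k1, k2, p1, p2, k3] as OpenCV has them; the pictures are not rectified), "rvec" (rotation vector, rad) and "tvec" (3), from world to camera coordinates, as OpenCV has them; the wrist camera has in their place "tool_from_camera" (4x4, takes a point from camera to tool coordinates, whose origin is the TCP and whose axes are the flange's). Camera axes: x right, y down, z forward; pixel columns grow to the right and rows downward; lengths in m; the calibration is good to about 2 mm. A picture is of the moment at which its call begins: read the wrist's pose just before it. There is no depth.
- job.job_done(): hands the job in; it is judged then, once.
The state is a dict: "time_s": time; "joint_positions": joint angles; "qvel": joint speeds; "joint_torque": joint torques, N m; "ee_pos": TCP position; "eef_rot": TCP orientation; "ft_force": force on the tool from outside, world axes, zero at the start; "wrist_torque": the same for the moment, N m; "grip_width": finger opening in m; "grasp_force": force on a finger pad.
Only numpy, scipy, OpenCV 4.12 (cv2) and the standard library are available. Lean on these libraries where they do the work, as an engineer would, in place of code of your own. Each camera call takes 0.05 s, during which the arm holds its last target. There are 200 camera calls.

## Working session

There is one attempt and no reset: what is moved stays moved. The work goes in short steps, Python scripts to look and compute and a tool call to move; the robot and the scene stay as the last step left them, time stands still between calls to the robot, and variables do not carry over. Pictures are saved under pics/ and viewed, at most 13 in all, crops included, and the job is handed in when it is done.

Besides the shell and the picture viewer there is one more tool, called after "Emit:" by a JSON object that holds its "api" and its "payload". move_arm: Moves the arm, as the interface text tells. Its arguments: {"type":"object","properties":{"targets":{"type":"array","items":{"type":"array","items":{"type":"number","minimum":-1,"maximum":1}}}},"required":["targets"]}

```bash
mkdir -p pics; cat > h.py <<'E'
from rig import monitor, vision, job
import numpy as np, cv2
def K(d):
    f=240/np.tan(np.radians(d["fovy"])/2); return np.array([[f,0,d["cx"]],[0,f,d["cy"]],[0,0,1.]])
def cam(d,s=None):
    "R,t world->cam"
    if "rvec" in d: return cv2.Rodrigues(np.array(d["rvec"],float))[0],np.array(d["tvec"],float).ravel()
    T=np.eye(4);T[:3,:3]=cv2.Rodrigues(np.array(s["eef_rot"],float))[0];T[:3,3]=s["ee_pos"]
    M=np.linalg.inv(T@np.array(d["tool_from_camera"])); return M[:3,:3],M[:3,3]
def proj(d,P,s=None):
    R,t=cam(d,s); return cv2.projectPoints(np.array(P,float).reshape(-1,3),cv2.Rodrigues(R)[0],t,K(d),np.array(d["dist"],float))[0].reshape(-1,2)
def onplane(d,uv,z,s=None):
    R,t=cam(d,s); n=cv2.undistortPoints(np.array(uv,float).reshape(-1,1,2),K(d),np.array(d["dist"],float)).reshape(-1,2)
    r=np.c_[n,np.ones(len(n))]@R; o=-R.T@t
    return o+r*((z-o[2])/r[:,2])[:,None]
E
python3 - <<'E'
from h import *
import pickle
s=monitor.state();print(s)
for n in("scene","top"):
    d=vision.get_image(n);cv2.imwrite(f"pics/{n}0.png",d["image"]);pickle.dump(d,open(n+".pkl","wb"))
    R,t=cam(d);print(n,d["fovy"],-R.T@t,d["dist"])
s=monitor.state();d=vision.get_image("wrist");print(d["tool_from_camera"])
E
```

```text
{'time_s': 0.0, 'joint_positions': array([ 1.09649557e+00,  4.94184958e-01,  1.34614933e+00, -1.89904072e-05,
        1.30248686e+00, -9.55299612e-02]), 'qvel': array([ 4.57825231e-05, -1.86837066e-03,  2.56390793e-04, -1.49253743e-04,
       -3.77578279e-04,  7.07188718e-04]), 'joint_torque': array([-2.45752184e-03, -8.78804612e+01, -3.81859517e+01,  7.04487646e-02,
        5.29774243e-02, -3.13614964e-05]), 'ee_pos': array([0.23095875, 0.5803544 , 0.22133099]), 'eef_rot': array([-5.91351931e-01, -3.08510044e+00,  1.85980577e-03]), 'ft_force': array([-0.50302015,  0.84997494,  0.30919482]), 'wrist_torque': array([-0.03366214, -0.01964287,  0.04456277]), 'grasp_force': 0.0, 'grip_width': 0.09120395872120043}
scene 44.43064298370221 [ 1.47497703 -0.08230618  1.10291566] [0.066624 0.       0.       0.       0.      ]
top 44.1932276830813 [ 0.32410933 -0.03455554  1.50656357] [0.02210512 0.         0.         0.         0.        ]
[[ 4.19038449e-05 -9.67531026e-01 -2.52752275e-01  7.06547757e-02]
 [ 9.99999861e-01 -9.25374510e-05  5.20021803e-04  3.78689424e-04]
 [-5.26526279e-04 -2.52752262e-01  9.67530887e-01 -1.64448756e-01]
 [ 0.00000000e+00  0.00000000e+00  0.00000000e+00  1.00000000e+00]]
```

View pics/top0.png

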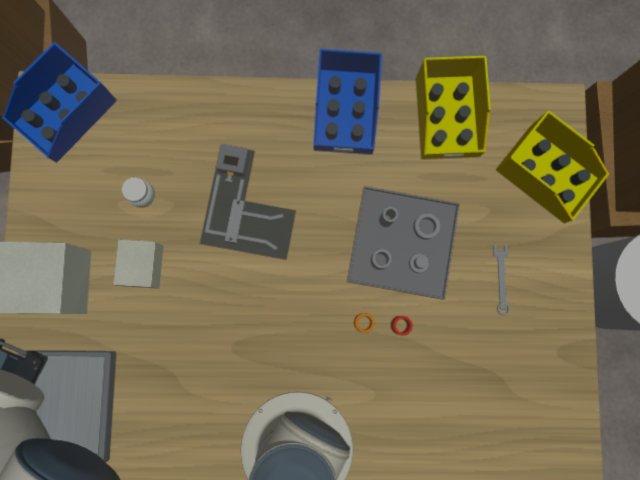

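View pics/scene0.png

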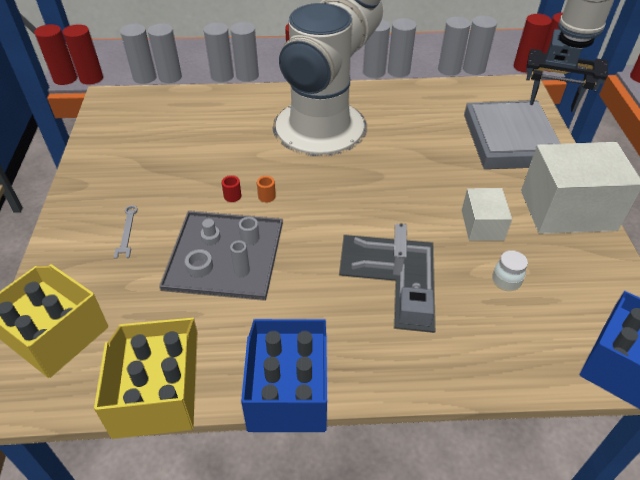

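The top view shows the sleeve at about (381,260), the long tube at (390,214), the collar at (427,225) and the plug at (420,263). The gauge's loading end is near (285,232), its corner near (213,232) and the counter at (235,158). In the scene view the sleeve is at (249,228). Next I'll zoom in to read exact pixels.

```bash
python3 - <<'E'
import pickle,cv2,numpy as np
t=pickle.load(open("top.pkl","rb"))["image"];s=pickle.load(open("scene.pkl","rb"))["image"]
a=cv2.resize(t[140:270,195:310],None,fx=4.5,fy=4.5,interpolation=cv2.INTER_CUBIC)
b=cv2.resize(s[215:335,335:440],None,fx=4.5,fy=4.5,interpolation=cv2.INTER_CUBIC)
c=np.zeros((600,800,3),np.uint8)
a=cv2.resize(t[140:270,195:310],(400,452),interpolation=cv2.INTER_CUBIC)
b=cv2.resize(s[215:335,335:440],(395,452),interpolation=cv2.INTER_CUBIC)
c[:452,:400]=a;c[:452,400:795]=b
c[455:600,:240]=cv2.resize(t[240:280,360:420],(240,145)); c[455:600,400:640]=cv2.resize(s[210:250,225:285],(240,145))
cv2.imwrite("pics/crop1.png",c)
E
```

```text
(no output)
```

View pics/crop1.png

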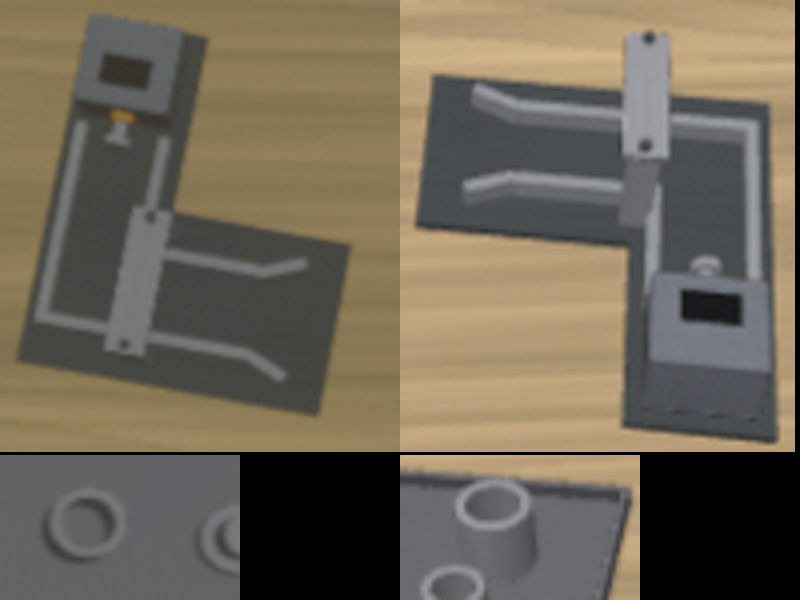

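```bash
cat > m.py <<'E'
from h import *
import pickle
from scipy.optimize import least_squares
t=pickle.load(open("top.pkl","rb"));s=pickle.load(open("scene.pkl","rb"))
G=np.array([[-28,-52,76],[-56,-52,76],[-28,52,76],[-56,52,76],[35,35,20],[35,-190,58],[-35,-190,58],[35,-124,58],[-35,-124,58]])/1000.
a=np.array([[134,206],[172,212],[105,349],[143,355],[37,320],[92,13],[185,28],[73,97],[165,113]])*[115/400,130/452]+[195,140]
b=(np.array([[668,157],[622,157],[667,35],[624,35],[760,122],[772,368],[650,358],[768,278],[651,274]])-[400,0])*[105/395,120/452]+[335,215]
def W(p): c,q=np.cos(p[2]),np.sin(p[2]); return G@np.array([[c,q,0],[-q,c,0],[0,0,1]])+[p[0],p[1],p[3]]
for use in (3,1,2):
    f=lambda p:np.r_[(proj(t,W(p))-a).ravel() if use&1 else [], (proj(s,W(p))-b).ravel() if use&2 else []]
    r=least_squares(lambda p:np.r_[f(p),0 if use==3 else p[3]*1e3],[0.6,0.2,1.4,0.],loss="soft_l1");print(use,r.x,np.abs(f(r.x)).max(),np.sqrt((f(r.x)**2).mean()))
g=lambda P:np.r_[(proj(t,P)-[[381.75,258.8]]).ravel(),(proj(s,P)-[[248.25,223.8]]).ravel()]
r=least_squares(g,[.5,-.1,.06]);print("sleeve top",r.x,r.fun)
E
python3 m.py
```

```text
3 [ 5.57935178e-01  2.00663249e-01  1.40603601e+00 -4.08594703e-04] 1.4547990555664114 0.5429228783650211
1 [ 5.58096754e-01  2.01487593e-01  1.40394496e+00 -5.75402533e-05] 0.9284183610814125 0.40094252763537686
2 [ 5.58010643e-01  1.99649028e-01  1.40978302e+00 -6.77327778e-05] 1.439506497712273 0.5789354240712784
sleeve top [ 0.46500927 -0.20229294  0.05961041] [0.47866528 0.00119029 0.4763522  0.02056621]
```

Both views agree. The gauge origin is (0.558, 0.2005) with yaw 1.406, and the sleeve is at (0.465, -0.202) with its top at 0.060. My plan:

1. Align tool x with gauge x, pick the sleeve and set it at the loading end.
2. Slide it along and push it under the bridge.
3. Re-grip it beyond the bridge and pull it to the corner.
4. Push it down leg 2.

First I turn the tool.

Emit:
{"api": "move_arm", "payload": {"targets": [[0,0,0,0.0778,0],[0,0,0,0.0778,0],[0,0,0,0.0778,0],[0,0,0,0.0778,0],[0,0,0,0.0778,0],[0,0,0,0.0778,0],[0,0,0,0.0778,0],[0,0,0,0.0778,0],[0,0,0,0.0778,0],[0,0,0,0.0778,0]]}}

```text
time_s: 0.98
ee_pos: [0.231, 0.5805, 0.2216]
eef_rot: [2.261, 2.181, -0.001]
ft_force: [0.3, 0.4, -0.4]
grip_width: 0.0915
grasp_force: 0.0
```

Emit:
{"api": "move_arm", "payload": {"targets": [[0,0,0,0.0778,0],[-0.5,0.2,0,0.0078,0],[-1,0.49,0,0,0],[-1,0.49,0,0,0],[-1,0.49,0,0,0],[-1,0.49,0,0,0],[-1,0.49,0,0,0],[-1,0.49,0,0,0],[-1,0.49,0,0,0],[-1,0.49,0,0,0]]}}

```text
time_s: 1.82
ee_pos: [0.2846, 0.3978, 0.2218]
eef_rot: [2.392, 2.036, -0.0]
ft_force: [0.2, 0.1, -0.7]
grip_width: 0.0916
grasp_force: 0.0
```

Emit:
{"api": "move_arm", "payload": {"targets": [[-1,0.49,0,0,0],[-1,0.49,0,0,0],[-1,0.49,0,0,0],[-1,0.49,0,0,0],[-1,0.49,0,0,0],[-1,0.49,0,0,0],[-1,0.49,0,0,0],[-1,0.49,0,0,0],[-1,0.49,0,0,0],[-1,0.49,0,0,0]]}}

```text
time_s: 2.65
ee_pos: [0.3482, 0.1846, 0.2219]
eef_rot: [2.392, 2.036, -0.0]
ft_force: [0.0, 0.6, -0.2]
grip_width: 0.0912
grasp_force: 0.0
```

Emit:
{"api": "move_arm", "payload": {"targets": [[-1,0.49,0,0,0],[-1,0.49,0,0,0],[-1,0.49,0,0,0],[-1,0.49,0,0,0],[-1,0.49,0,0,0],[-1,0.49,0,0,0],[-1,0.49,0,0,0],[-1,0.49,0,0,0],[-1,0.49,0,0,0],[-1,0.49,0,0,0]]}}

```text
time_s: 3.48
ee_pos: [0.4119, -0.0285, 0.2219]
eef_rot: [-2.393, -2.036, 0.0]
ft_force: [0.8, -0.7, -1.1]
grip_width: 0.0916
grasp_force: 0.0
```

Emit:
{"api": "move_arm", "payload": {"targets": [[-1,0.49,0,0,0],[-1,0.49,0,0,0],[-1,0.49,0,0,0],[-1,0.49,0,0,0],[-1,0.49,0,0,0],[-1,0.49,0,0,0],[-0.9,0.49,0,0,0],[-0.7,0.4,0,0,0],[0,0,0,0,0],[0,0,0,0,0]]}}

```text
time_s: 4.32
ee_pos: [0.4628, -0.19, 0.2217]
eef_rot: [-2.395, -2.032, 0.0]
ft_force: [0.2, 1.0, 0.7]
grip_width: 0.0914
grasp_force: 0.0
```

```bash
python3 - <<'E'
from h import *
s=monitor.state();d=vision.get_image("wrist")
P=[.465,-.2023,.061];print(s["ee_pos"],proj(d,P,s))
im=d["image"].copy();cv2.imwrite("pics/w1.png",im)
E
```

```text
[ 0.46281798 -0.18998356  0.22166282] [[326.72882439 243.83808205]]
```

View pics/w1.png

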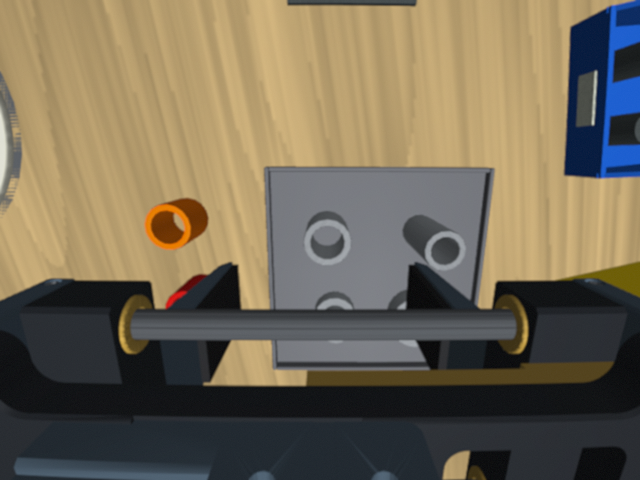

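The wrist view shows the sleeve rim centred at about (327,243), within 2 px of the prediction. Now I descend and grip.

Emit:
{"api": "move_arm", "payload": {"targets": [[-0.6,0.21,0.5,0,0],[0,0,1,0,0],[0,0,1,0,0],[0,0,1,0,0],[0,0,1,0,0],[0,0,1,0,0],[0,0,1,0,0],[0,0,1,0,0],[0,0,1,0,0],[0,0,0.88,0,0]]}}

```text
time_s: 5.2
ee_pos: [0.4649, -0.2017, 0.0329]
eef_rot: [-2.394, -2.033, 0.0]
ft_force: [0.6, 0.3, -0.8]
grip_width: 0.0912
grasp_force: 0.0
```

Emit:
{"api": "move_arm", "payload": {"targets": [[0,0,0,0,0],[0,0,0,0,1],[0,0,0,0,1],[0,0,0,0,1],[0,0,0,0,1],[0,0,0,0,1],[0,0,0,0,1],[0,0,0,0,1]]}}

```text
time_s: 5.87
ee_pos: [0.4655, -0.2022, 0.0347]
eef_rot: [2.396, 2.031, 0.0]
ft_force: [0.7, 0.6, 5.9]
grip_width: 0.048
grasp_force: 30.1
```

Emit:
{"api": "move_arm", "payload": {"targets": [[0,0,-0.6,0,1],[0,0,-1,0,1],[0,0,-1,0,1],[0.5,0.05,-0.4,0,1],[1,0.09,0,0,1],[1,0.09,0,0,1],[1,0.09,0,0,1],[1,0.09,0,0,1],[1,0.09,0,0,1],[1,0.09,0,0,1]]}}

```text
time_s: 6.7
ee_pos: [0.498, -0.0743, 0.0938]
eef_rot: [-2.396, -2.031, 0.001]
ft_force: [1.2, -0.6, -5.8]
grip_width: 0.0485
grasp_force: 30.0
```

Emit:
{"api": "move_arm", "payload": {"targets": [[1,0.09,0,0,1],[1,0.09,0,0,1],[1,0.09,0,0,1],[1,0.1,0,0,1],[1,0.1,0,0,1],[1,0.1,0,0,1],[0.8,0.1,0,0,1],[0.3,0.05,0,0,1],[0,0,0,0,1],[0,0,0,0,1]]}}

```text
time_s: 7.53
ee_pos: [0.5352, 0.0619, 0.0939]
eef_rot: [-2.395, -2.032, 0.001]
ft_force: [0.1, -0.7, -5.5]
grip_width: 0.0478
grasp_force: 30.0
```

```bash
cat > w.py <<'E'
from h import *
import sys
GO=np.array([.558,.2005]);Y=1.406;ex=np.array([np.cos(Y),np.sin(Y)]);ey=np.array([-ex[1],ex[0]])
def g2w(x,y,z): return np.r_[GO+x*ex+y*ey,z]
def w2g(p): return np.array([(p[:2]-GO)@ex,(p[:2]-GO)@ey])
if __name__=="__main__":
    s=monitor.state();d=vision.get_image("wrist");im=d["image"].copy()
    r=cv2.Rodrigues(s["eef_rot"])[0];print("tcp gauge",w2g(s["ee_pos"]),s["ee_pos"],"yaw",np.arctan2(r[1,0],r[0,0]),s["ft_force"])
    for q in [(-.028,-.052,.076),(-.028,.052,.076),(-.056,-.052,.076),(-.056,.052,.076),(.035,.035,.02),(.035,-.124,.058),(.035,-.124,.02),(-.18,.04,.006)]:
        u=proj(d,g2w(*q),s)[0]; cv2.drawMarker(im,tuple(int(round(c)) for c in u),(0,0,255),cv2.MARKER_CROSS,8,1)
    cv2.imwrite(f"pics/{sys.argv[1]}.png",im)
E
python3 w.py w2
```

```text
tcp gauge [-0.14050357 -0.000301  ] [0.53524711 0.06185062 0.09392486] yaw 1.4070583568503172 [ 0.09807561 -0.68078172 -5.5309418 ]
```

View pics/w2.png

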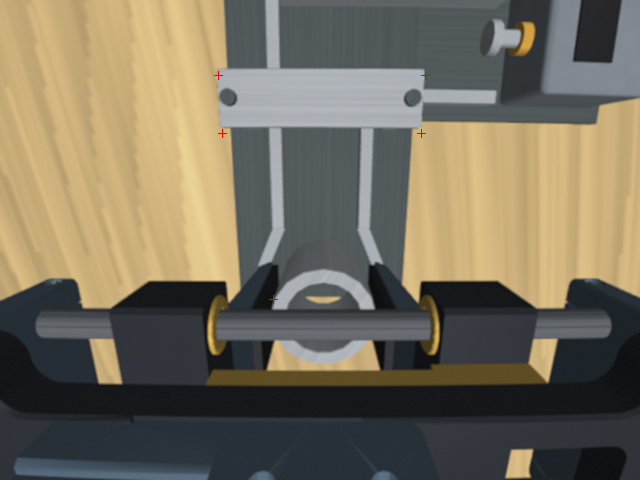

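The bridge edges show at rows 69 and 128, about 6 px above prediction, so the gauge is roughly 1.5–2.5 mm further along +x. It is well centred in y. The sleeve is gripped upright with its rim at (323,315). Next I lower it.

Emit:
{"api": "move_arm", "payload": {"targets": [[0,0,1,0,1],[0,0,1,0,1],[0,0,0.6,0,1],[0,0,0.2,0,1],[0,0,0.05,0,1],[0,0,0.05,0,1],[0,0,0,0,1],[0,0,0,0,1]]}}

```text
time_s: 8.25
ee_pos: [0.5362, 0.0617, 0.0371]
eef_rot: [2.396, 2.031, 0.001]
ft_force: [-0.6, 0.3, -4.9]
grip_width: 0.0484
grasp_force: 30.0
```

Emit:
{"api": "move_arm", "payload": {"targets": [[0,0,0.05,0,1],[0,0,0.02,0,1],[0,0,0,0,1],[0,0,0,0,1]]}}

```text
time_s: 8.58
ee_pos: [0.5362, 0.0618, 0.0356]
eef_rot: [2.396, 2.031, 0.001]
ft_force: [-1.5, -0.2, 5.5]
grip_width: 0.0482
grasp_force: 30.0
```

Emit:
{"api": "move_arm", "payload": {"targets": [[0.2,0,0,0,1],[0.4,0,0,0,1],[0.4,0,0,0,1],[0.4,0,0,0,1],[0.4,0,0,0,1],[0.4,0,0,0,1],[0.4,0,0,0,1],[0.3,0,0,0,1],[0.1,0,0,0,1],[0,0,0,0,1]]}}

```text
time_s: 9.42
ee_pos: [0.5461, 0.1219, 0.0356]
eef_rot: [2.395, 2.032, 0.002]
ft_force: [-0.5, 2.3, 7.3]
grip_width: 0.0481
grasp_force: 30.0
```

Emit:
{"api": "move_arm", "payload": {"targets": [[0,0,0,0,0],[0,0,0,0,0],[0,0,0,0,0],[0,0,0,0,0],[-0.3,0,0,0,0],[-0.7,0,0,0,0],[-0.8,0,0,0,0],[-0.6,-0.05,0,0,0],[-0.1,0,0,0,0.5],[0,0,0,0,1]]}}

```text
time_s: 10.25
ee_pos: [0.5362, 0.0707, 0.035]
eef_rot: [-2.398, -2.029, 0.0]
ft_force: [0.2, 0.9, -0.3]
grip_width: 0.0808
grasp_force: 0.0
```

Emit:
{"api": "move_arm", "payload": {"targets": [[0,0,0,0,1],[0,0,0,0,1],[0,0,0,0,1],[0,0,0,0,1],[0,0,0,0,1],[0,0,0,0,1],[0,0,0.3,0,1],[0,0,0.3,0,1],[0,0,0,0,1],[0,0,0,0,1]]}}

```text
time_s: 11.08
ee_pos: [0.536, 0.0719, 0.0223]
eef_rot: [-2.396, -2.031, 0.002]
ft_force: [-0.8, -0.4, 0.5]
grip_width: 0.0139
grasp_force: 0.0
```

```bash
python3 w.py w3
```

```text
tcp gauge [-0.13051047  0.0006074 ] [0.5359904  0.07185735 0.02228778] yaw 1.4062203983412602 [-0.78014531 -0.43998946  0.52272551]
```

View pics/w3.png

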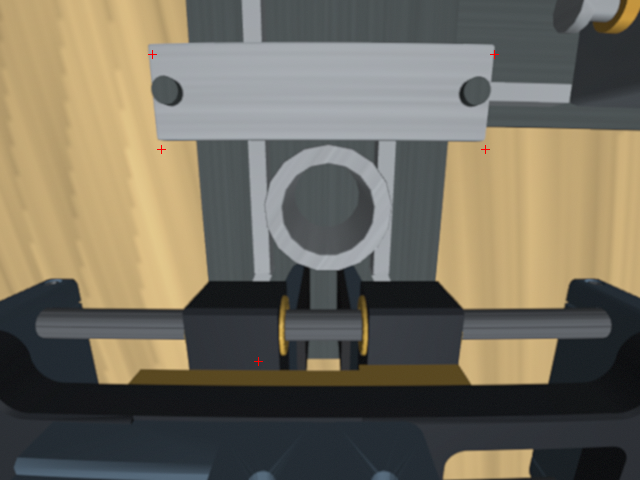

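The sleeve stands before the bridge with its rim at (328,208). The bridge's near edge is at row 139 against 149 predicted, so I take a gauge x offset of about +2.5 mm. Now I push from behind with closed fingers, stopping briskly short of the bridge.

Emit:
{"api": "move_arm", "payload": {"targets": [[0.3,0,0,0,1],[0.5,0,0,0,1],[1,0,0,0,1],[1,0,0,0,1],[0,0,0,0,1],[0,0,0,0,1],[0,0,0,0,1]]}}

```text
time_s: 11.72
ee_pos: [0.5456, 0.1278, 0.023]
eef_rot: [2.396, 2.032, 0.0]
ft_force: [0.6, 0.6, -0.4]
grip_width: 0.0002
grasp_force: 0.0
```

```bash
sed -i 's/GO=np.array(\[.558,.2005\])/GO=np.array([.5584,.203])/' w.py; python3 w.py w4
```

```text
tcp gauge [-0.07622555  0.00024857] [0.54564989 0.12784795 0.02301363] yaw 1.406978846536827 [ 0.59227265  0.57913533 -0.37396221]
```

View pics/w4.png

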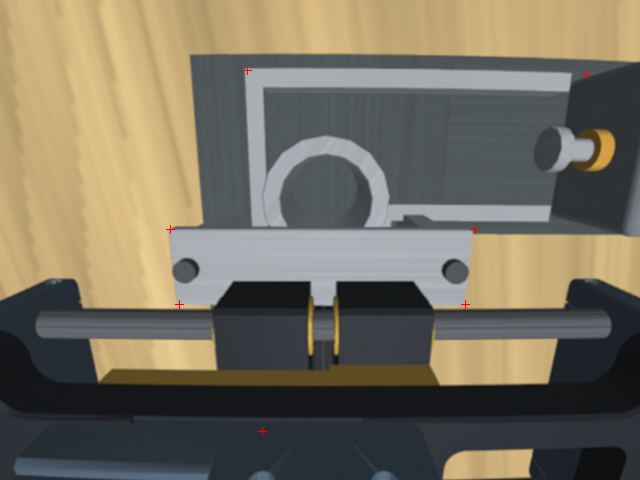

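The sleeve coasted on. Its rim centre is now at about (326,199), mostly beyond the bridge, with the rim's far edge at row 136.

```bash
python3 - <<'E'
from w import *
s=monitor.state();d=vision.get_image("wrist")
for p in onplane(d,[[326,136],[264,199],[388,199],[327,158]],.062,s): print(w2g(p))
E
```

```text
[ 0.00263327 -0.00135983]
[-0.01994092  0.02181665]
[-0.01990967 -0.02466593]
[-0.00503991 -0.00174401]
```

Emit:
{"api": "move_arm", "payload": {"targets": [[-0.4,0,0,0,1],[0,0,-1,0,1],[0,0,-1,0,1],[0,0,-1,0,1],[0,0,-1,0,0],[0,0,-1,0,0],[1,0,0,0,0],[1,0,0,0,0],[1,0,0,0,0],[0.78,0.05,0,0,0]]}}

```text
time_s: 12.65
ee_pos: [0.5577, 0.1941, 0.1231]
eef_rot: [-2.397, -2.031, -0.0]
ft_force: [-0.7, -0.0, -0.1]
grip_width: 0.0377
grasp_force: 0.0
```

Emit:
{"api": "move_arm", "payload": {"targets": [[0,0,0,0,0],[0,0,0,0,0],[0,0,0,0,0]]}}

```text
time_s: 12.9
ee_pos: [0.5574, 0.1929, 0.1227]
eef_rot: [-2.396, -2.031, 0.001]
ft_force: [-0.8, -0.4, 0.6]
grip_width: 0.0576
grasp_force: 0.0
```

```bash
python3 w.py w5
```

```text
tcp gauge [-0.01008853 -0.00067902] [0.55741478 0.19293676 0.12267576] yaw 1.4062130648057984 [-0.75016631 -0.3526068   0.60089488]
```

View pics/w5.png

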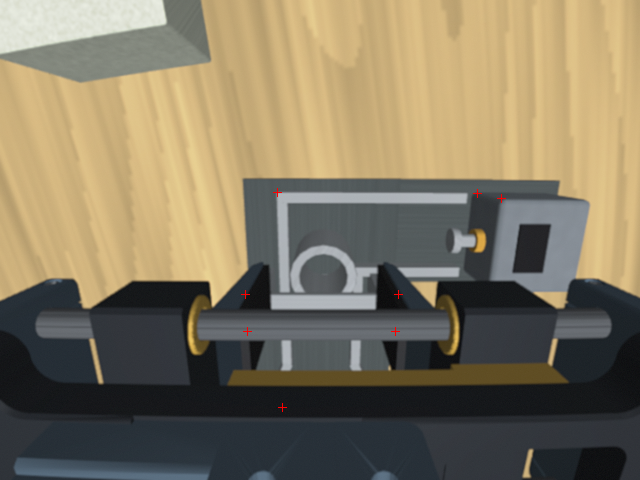

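The bridge's far edge at row 294 matches the updated model, and the sleeve rim's far edge at (323,246) stands beyond it. I descend just beyond the bridge and grip the sides.

Emit:
{"api": "move_arm", "payload": {"targets": [[0.12,0,0,0,0],[0,0,0,0,0],[0,0,0,0,0],[0,0,0.7,0,0],[0,0,1,0,0],[0,0,1,0,0],[0,0,1,0,0],[0,0,0.6,0,0],[0,0,0,0,0],[0,0,0,0,0]]}}

```text
time_s: 13.78
ee_pos: [0.5579, 0.1959, 0.0369]
eef_rot: [-2.396, -2.031, 0.001]
ft_force: [0.4, -0.6, 1.2]
grip_width: 0.0911
grasp_force: 0.0
```

Emit:
{"api": "move_arm", "payload": {"targets": [[0,0,0,0,1],[0,0,0,0,1],[0,0,0,0,1],[0,0,0,0,1],[0,0,0,0,1],[0,0,0,0,1]]}}

```text
time_s: 14.28
ee_pos: [0.5582, 0.196, 0.0372]
eef_rot: [2.396, 2.031, 0.001]
ft_force: [-0.2, -0.4, 1.1]
grip_width: 0.0541
grasp_force: 0.0
```

Emit:
{"api": "move_arm", "payload": {"targets": [[0,0,0,0,1],[0,0,0,0,1],[0,0,0,0,1]]}}

```text
time_s: 14.53
ee_pos: [0.5581, 0.196, 0.037]
eef_rot: [2.396, 2.031, 0.0]
ft_force: [-1.0, -0.1, 3.2]
grip_width: 0.0475
grasp_force: 30.0
```

Emit:
{"api": "move_arm", "payload": {"targets": [[0.1,0,0,0,1],[0.3,0,0,0,1],[0.3,0,0,0,1],[0.25,0,0,0,1],[0.1,0,0,0,1],[0,0,0,0,1],[0,0,0,0,1]]}}

```text
time_s: 15.12
ee_pos: [0.5618, 0.2177, 0.0371]
eef_rot: [-2.396, -2.032, -0.002]
ft_force: [-0.2, 2.9, 4.9]
grip_width: 0.0483
grasp_force: 30.0
```

The grip held and the sleeve moved about 22 mm. I release, lift, and look before pushing down leg 2.

Emit:
{"api": "move_arm", "payload": {"targets": [[0,0,0,0,0],[0,0,0,0,0],[0,0,0,0,0],[0,0,0,0,0],[0,0,0,0,0],[0,0,-0.8,0,0],[0,0,-1,0,0],[0,0,-1,0,0],[0,0,-0.7,0,0],[-0.7,-0.5,0,0,0]]}}

```text
time_s: 15.95
ee_pos: [0.5525, 0.2062, 0.1099]
eef_rot: [2.394, 2.03, 0.009]
ft_force: [-0.0, -0.2, -1.0]
grip_width: 0.0911
grasp_force: 0.0
```

Emit:
{"api": "move_arm", "payload": {"targets": [[0,-0.8,0,0,1],[0,-0.8,0,0,1],[0,0,0,0,1],[0,0,0,0,1],[0,0,0,0,1]]}}

```text
time_s: 16.37
ee_pos: [0.5184, 0.2098, 0.107]
eef_rot: [2.396, 2.031, 0.001]
ft_force: [0.6, 0.9, -0.3]
grip_width: 0.0607
grasp_force: 0.0
```

```bash
python3 w.py w6
```

```text
tcp gauge [0.00018497 0.04060552] [0.51837496 0.20984386 0.10703748] yaw 1.4063041364640727 [ 0.55039199  0.93160485 -0.31478481]
```

View pics/w6.png

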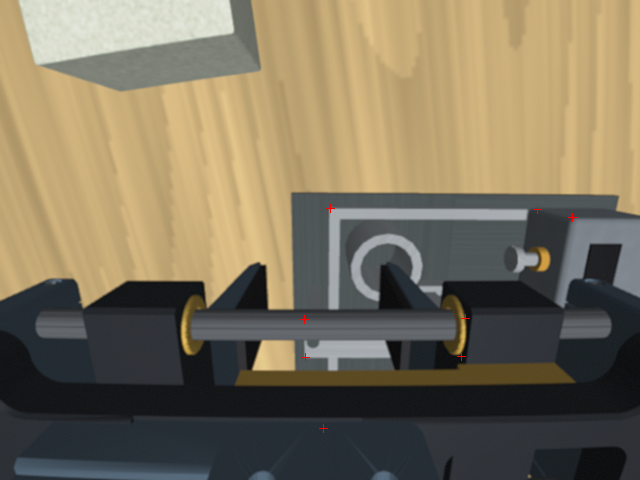

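```bash
python3 - <<'E'
from w import *
s=monitor.state();d=vision.get_image("wrist")
for p in onplane(d,[[386,234],[351,268],[422,268]],.062,s): print(w2g(p))
E
```

```text
[ 0.02450546 -0.00057087]
[0.00154691 0.02143417]
[ 0.00150372 -0.02555248]
```

The sleeve is at the corner, gauge (0.001, -0.002); its rim is seen at (386,268). I close the fingers behind it and push toward the plunger.

Emit:
{"api": "move_arm", "payload": {"targets": [[0,-0.25,0,0,1],[0,0,0,0,1],[0,0,0,0,1],[0,0,0,0,1],[0,0,0,0,1],[0,0,0.7,0,1],[0,0,1,0,1],[0,0,1,0,1],[0,0,0.75,0,1],[0,0,0,0,1]]}}

```text
time_s: 17.3
ee_pos: [0.5114, 0.2101, 0.0355]
eef_rot: [-2.395, -2.03, 0.006]
ft_force: [-1.0, -1.2, -1.2]
grip_width: 0.0004
grasp_force: 0.0
```

Emit:
{"api": "move_arm", "payload": {"targets": [[0,0.2,0,0,1],[0,0.4,0,0,1],[0,0.5,0,0,1],[0,0.5,0,0,1],[0,0.5,0,0,1],[0,0.5,0,0,1],[0,0.5,0,0,1],[0,0.4,0,0,1],[0,0.3,0,0,1],[0,0.2,0,0,1]]}}

```text
time_s: 18.13
ee_pos: [0.5926, 0.1973, 0.0379]
eef_rot: [2.397, 2.031, 0.0]
ft_force: [-1.0, 0.3, 1.6]
grip_width: 0.0007
grasp_force: 0.8
```

```bash
python3 w.py w7
```

```text
tcp gauge [ 4.63410916e-06 -3.46746519e-02] [0.59260563 0.19731615 0.03785857] yaw 1.4060015159471924 [-0.97842695  0.30461316  1.59154362]
```

Emit:
{"api": "move_arm", "payload": {"targets": [[0,0.25,0,0,1],[0,0.25,0,0,1],[0,0.2,0,0,1],[0,0.1,0,0,1],[0,0,0,0,1],[0,0,0,0,1]]}}

```text
time_s: 18.68
ee_pos: [0.6069, 0.1949, 0.0377]
eef_rot: [-2.396, -2.031, 0.002]
ft_force: [-4.7, 0.8, 1.3]
grip_width: 0.0005
grasp_force: 2.3
```

Emit:
{"api": "move_arm", "payload": {"targets": [[0,0.1,0,0,1],[0,0.05,0,0,1],[0,0,0,0,1],[0,0,0,0,1]]}}

```text
time_s: 19.02
ee_pos: [0.6095, 0.1945, 0.0377]
eef_rot: [-2.395, -2.031, 0.003]
ft_force: [-7.1, 1.1, 2.2]
grip_width: 0.0005
grasp_force: 3.5
```

Emit:
{"api": "move_arm", "payload": {"targets": [[0,0.05,0,0,1],[0,0,0,0,1],[0,0,0,0,1]]}}

```text
time_s: 19.27
ee_pos: [0.6104, 0.1943, 0.0377]
eef_rot: [-2.395, -2.031, 0.003]
ft_force: [-6.7, 1.0, 2.4]
grip_width: 0.0007
grasp_force: 3.9
```

Emit:
{"api": "move_arm", "payload": {"targets": [[0,0.07,0,0,1],[0,0,0,0,1],[0,0,0,0,1]]}}

```text
time_s: 19.52
ee_pos: [0.611, 0.1942, 0.0376]
eef_rot: [-2.395, -2.03, 0.005]
ft_force: [-11.3, 1.6, 5.3]
grip_width: 0.0006
grasp_force: 6.1
```

Emit:
{"api": "move_arm", "payload": {"targets": [[0,0.05,0,0,1],[0,0,0,0,1],[0,0,0,0,1]]}}

```text
time_s: 19.77
ee_pos: [0.6112, 0.194, 0.0376]
eef_rot: [-2.394, -2.03, 0.006]
ft_force: [-15.4, 3.0, 9.7]
grip_width: 0.0006
grasp_force: 8.5
```

```bash
python3 - <<'E'
from w import *
s=monitor.state();print(w2g(s["ee_pos"]),s["ft_force"])
t=vision.get_image("top")["image"][140:270,195:310];sc=vision.get_image("scene")["image"][215:335,335:440]
cv2.imwrite("pics/f1.png",np.hstack([cv2.resize(t,(400,452),interpolation=2),cv2.resize(sc,(395,452),interpolation=2)]))
E
```

```text
[-0.00018859 -0.05352295] [-15.41548113   2.98230352   9.67495927]
```

View pics/f1.png

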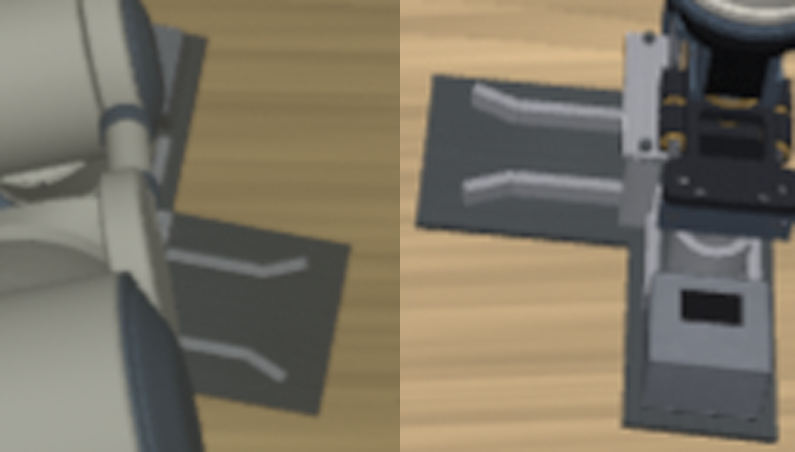

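The plunger is at its hard stop: position stalled and force rising to 15 N, with the sleeve upright against it beside the counter. I back off gently, lift, and check.

Emit:
{"api": "move_arm", "payload": {"targets": [[0,-0.1,0,0,1],[0,-0.1,0,0,1],[0,-0.2,0,0,1],[0,-0.5,0,0,1],[0,-0.8,0,0,1],[0,-0.8,-0.5,0,1],[0,0,-1,0,1],[0,0,-1,0,1],[0,0,-1,0,1],[0,0,-1,0,1]]}}

```text
time_s: 20.7
ee_pos: [0.5641, 0.2021, 0.129]
eef_rot: [2.396, 2.031, 0.001]
ft_force: [0.7, -0.3, -0.5]
grip_width: 0.0003
grasp_force: 0.0
```

Emit:
{"api": "move_arm", "payload": {"targets": [[-0.5,-0.5,-1,0,1],[0,0,0,0,1],[0,0,0,0,1],[0,0,0,0,1],[0,0,0,0,1],[0,0,0,0,1]]}}

```text
time_s: 21.2
ee_pos: [0.5528, 0.1939, 0.1471]
eef_rot: [-2.396, -2.031, 0.002]
ft_force: [0.8, -0.3, -0.7]
grip_width: 0.0004
grasp_force: 0.0
```

```bash
python3 w.py w8
```

```text
tcp gauge [-0.00992618  0.00405998] [0.55276662 0.19387434 0.14705473] yaw 1.4063362131625037 [ 0.75275564 -0.32651062 -0.67636947]
```

View pics/w8.png

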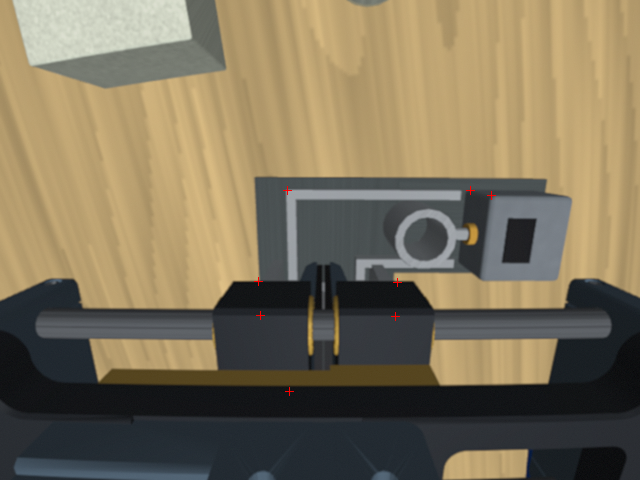

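The sleeve stands in leg 2 against the plunger, with its rim at (427,237), and the gripper is clear. I let it settle briefly and hand in.

Emit:
{"api": "move_arm", "payload": {"targets": [[0,0,0,0,1],[0,0,0,0,1],[0,0,0,0,1],[0,0,0,0,1],[0,0,0,0,1],[0,0,0,0,1],[0,0,0,0,1],[0,0,0,0,1],[0,0,0,0,1],[0,0,0,0,1]]}}

```text
time_s: 22.08
ee_pos: [0.553, 0.1938, 0.1479]
eef_rot: [-2.396, -2.031, 0.0]
ft_force: [-0.2, 0.8, 0.2]
grip_width: 0.0003
grasp_force: 0.0
```

```bash
python3 - <<'E'
from w import *
s=monitor.state();d=vision.get_image("wrist")
for p in onplane(d,[[395,237],[457,237],[426,207]],.062,s): print(w2g(p))
print(job.job_done())
E
```

```text
[ 0.00278944 -0.05211261]
[ 0.00283481 -0.1002652 ]
[ 0.02603276 -0.07433007]
the job is handed in; nothing more can be done
None
```

The sleeve was slid under the bridge to the corner, pushed the plunger to its hard stop, and is left standing released in leg 2 about 76 mm past the corner; the job was handed in at about 22 s and returned no verdict.

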